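# Reset the stop collar of a guide rod against its buffer

## Robot

A 6-joint arm with a two-finger parallel gripper is mounted at the origin on a cart in front of the work surface, level with it; the furniture and walls round the work are solid. World frame = base frame: x ahead of the robot, y to its left, z up, the work surface at z = 0. Lengths are in m, angles in rad, forces in N, time in s.
With the tool pointing down it reaches from about 0.25 to 0.775 m from the base axis. Payload 4 kg.
Tool frame: the origin (TCP) lies at the very end of the fingers, on their centre line; the grasp point (between the pads) lies 19 mm behind it; y points along the fingers, x is the direction in which the jaws open and shut, and the axes are right-handed (so a half turn about y gives the same grasp; the last joint's range is limited). The gripper opens to 94 mm and grips with 3 to 60 N. Pads are 16 mm wide; open, the fingers measure 119 mm over their backs; the gripper's body (75 mm by 177 mm) begins 78 mm behind the grasp point.
Start: joints at [-1.301, 0.087, 1.371, -0, 1.684, -0.103], TCP at [0.2, -0.512, 0.206] pointing down, gripper open.
Joint ranges: [-3.1, 3.1], [-0.76, 2.03], [0.27, 2.55], [-1.08, 4.22], [0.17, 2.65], [-2.57, 2.57]. Speed limits (rad/s): [2.79, 2.79, 3.14, 3.14, 3.14, 3.14].

## Interface

Orientations are given as [roll, pitch, yaw] about the fixed x, y, z axes, in that order (R = Rz(yaw) Ry(pitch) Rx(roll)).
In Python, from bench import robot gives the robot as it stands.
- The arm moves only by the shell command python3 -m handwheel 'ROWS' [OPENING]. ROWS is JSON, a list of rows, each an object with "delta_pos": the shift along the tool's x, y, z in mm, a list of three; "yaw": the turn about the tool's y in rad. A call has 1 to 12 rows; each row is the pose to reach, as a shift and turn from the pose commanded when the call began, along the tool's axes at that moment; what a row does not reach only later rows make up. A row lasts 1/10 s, in which the tool goes at most 50 mm and 8.59 degrees, less where a joint would pass 70% of its speed; a pose out of reach is approached as far as the arm can. A call with a gripper value outside its range is refused whole. OPENING is the closure in counts, from 0 (fully open) to 255 (shut), set as the call begins (- or left out, the last holds). The fingers move at their own pace and stop on an object; the grip force is fixed at half the most. Time passes only in rows, so rows that repeat a pose let the fingers close. It gives the time, the measured TCP pose, the force and the opening at its end, in the units of the state.
- robot.get_obs(): the state, without advancing time (a new reading comes with each control period).
- robot.snapshot(name): name is "scene" or "top"; returns a dict with "image" (420x560x3 uint8, red, green, blue), "fx", "fy", "cx", "cy" (pixels), "k1" (the pictures are not rectified: a ray, as slopes to the right and down, at radius r is drawn at 1 + k1 r^2 times it, then the intrinsics apply), "rvec" (rotation vector, rad) and "tvec" (3), from world to camera coordinates, as OpenCV has them. Camera axes: x right, y down, z forward; pixel columns grow to the right and rows downward; lengths in m; the calibration is good to about 2 mm. A picture is of the moment at which its call begins. There is no depth.
- robot.close_job(): hands the job in, once; it reports no verdict.
The state is a dict: "time": time; "joint_positions": joint angles; "qvel": joint speeds; "joint_torque": joint torques, N m; "tool_pos": TCP position; "ee_rot": TCP orientation; "wrist_force": force on the tool from outside, world axes, zero at the start; "wrist_torque": the same for the moment, N m; "width": finger opening in m.
Only numpy, scipy, OpenCV 4.12 (cv2) and the standard library are available. Lean on these libraries where they do the work, as an engineer would, in place of code of your own. Each camera call takes 0.05 s, during which the arm holds its last target.

## Task

The stop collar on the jig's guide rod has been parked away from its rubber buffer. Loosen the collar's wing screw, slide the collar along the rod until it presses lightly on the buffer (about 10 N, never more than 20 N), and tighten the wing screw fully again while you keep it pressed, so that the collar stays locked with the rubber lightly squeezed after you let go. Leave the roll of tape, the wooden block and the spanner beside the stand where they lie.

Things in the scene. Friction and masses are not known exactly. Their poses are not given: they have to be found in the camera images.
- stand: fixed stand: plywood board 86 x 250 x 15 mm, two steel brackets (44 x 18 mm, tops 65 mm above the bench) near its ends and a level steel rod 14 mm thick, 250 mm long, axis 55 mm above the bench. Origin under the board's middle on the bench; y axis along the rod, from the parked collar towards the buffer; z up.
- collar: dark steel collar on the rod, 36 mm in diameter, 24 mm wide; keyed, so when loose it only slides along the rod (friction 2 N plus 8 N per m/s). Origin on the rod axis, mid-width; axes as the stand's; its working face is 12 mm from the origin in +y. Starts 40 to 70 mm from the stand's middle in -y. Locked (holds some 30 N) while the screw is tight.
- wing_screw (a joint): turn of the upright wing set screw on the collar: 0 rad fully tight (hard stop), positive loosened, anticlockwise from above, to 1.5 rad. Starts at 0 to 0.1. Its point grips the rod below about 0.5 rad, more the nearer to 0, and is clear above. Turning takes 0.1 to 0.3 N m; it stays where it is left.
- wing_grip (a point): point on the wing screw's upright axis to grip it, 103 mm above the bench. The wing is an upright flat steel bar 10 mm thick, 46 mm long, from 89 to 113 mm above the bench: this frame's y runs along its length, x across its thickness; at 0 rad it lies along the rod. Below it a hub of 8 mm radius leads down to the collar's top, 73 mm above the bench.
- buffer: fixed aluminium block 46 x 20 x 60 mm round the rod, origin under its middle on the board (15 mm above the bench), axes as the stand's. On its -y side a threaded sleeve bears a black rubber ring 31 mm in diameter; how far it is screwed out varies, unmeasured: the ring's free face is 24 to 60 mm from the origin in -y. The rubber gives 1 mm per 8 N, 5 mm at most, and springs back.
- tape_roll: bystander: roll of masking tape lying flat, 94 mm in diameter, 30 mm high, in front of the stand; origin under its middle
- wedge_block: bystander: wooden block 50 x 90 x 35 mm in front of the stand; origin under its middle
- spanner: bystander: combination spanner 26 x 180 x 8 mm lying behind the stand, long side along its y; origin under its middle

How it is judged:
On the way, in this order (a step that is already met when the one before it is completed fails the run):
1. the wing screw is loosened by more than 0.6 rad while the collar is still where it was parked (within 10 mm) (value of joint wing_screw above 0.6 rad and distance of collar from where it was at the start of the episode below 0.01 m), for 0.1 s.
2. with the screw still loose (over 0.5 rad) the collar presses on the buffer with more than 4 N (value of joint wing_screw above 0.5 rad and contact force between collar and buffer above 4 N), for 0.1 s.
At the end, for the whole second after the job is handed in: the wing screw is tight again (within 0.2 rad of its stop), the collar is at rest and, let go, still presses on the rubber buffer with 4 to 20 N (value of joint wing_screw below 0.2 rad and contact force between collar and buffer between 4 and 20 N and linear speed of collar below 0.005 m/s); the robot touches nothing.
It fails at once if the collar presses on the buffer with more than 20 N (contact force between collar and buffer above 20 N).
It fails at once if the tape roll, the wooden block or the spanner is moved by more than 20 mm (distance of any of tape_roll, wedge_block, spanner from where it was at the start of the episode above 0.02 m).
It also fails if it takes over 42 s, if anything falls off the work surface, if the arm or the gripper's body presses on something with over 40 N, if the wrist force passes 120 N, or if a joint passes its speed limit or range.

## Working session

There is one attempt and no reset: what is moved stays moved. The work goes in short steps, Python scripts to look and compute and a shell command to move; the robot and the scene stay as the last step left them, time stands still between calls to the robot, and variables do not carry over. Pictures are saved under pics/ and viewed, and the job is handed in when it is done.

```bash
ls; mkdir -p pics; python3 - <<'E'
from bench import robot
import cv2,pickle
o=robot.get_obs(); print(o)
for n in("scene","top"):
    s=robot.snapshot(n); pickle.dump(s,open(f"pics/{n}0.pkl","wb")); cv2.imwrite(f"pics/{n}0.png",s["image"][:,:,::-1])
    print({k:v for k,v in s.items() if k!="image"})
E
```

```text
pics
{'time': 0.0, 'joint_positions': array([-1.30110952e+00,  8.79110998e-02,  1.37225051e+00,  3.91156025e-06,
        1.68359649e+00, -1.03088459e-01]), 'qvel': array([ 0.00060391, -0.00033291,  0.00148525, -0.00011925, -0.00084535,
       -0.002352  ]), 'joint_torque': array([-9.68521490e-04, -3.40185463e+01, -3.02425754e+01,  7.16394070e-02,
        3.31741164e-02, -1.83108200e-04]), 'tool_pos': array([ 0.20016577, -0.51168977,  0.20433008]), 'ee_rot': array([-1.57056962,  0.00215355, -1.19802038]), 'wrist_force': array([-0.05326126,  0.41123285, -0.77250576]), 'wrist_torque': array([0.06197605, 0.03979144, 0.06990653]), 'width': 0.09425311977488658}
{'fx': 409.9045852665239, 'fy': 409.9045852665239, 'cx': 272.71438211851654, 'cy': 211.47765561588332, 'k1': -0.008281358414147726, 'rvec': array([ 0.62845889, -2.52975925,  1.26674526]), 'tvec': array([0.4484274 , 0.21282843, 0.7225463 ])}
{'fx': 416.73289382002883, 'fy': 416.73289382002883, 'cx': 277.42865985599644, 'cy': 213.646387075534, 'k1': -0.014115313338446924, 'rvec': array([ 2.18619753, -2.17407944,  0.07961433]), 'tvec': array([0.01332777, 0.48973539, 0.89611549])}
```

View pics/scene0.png

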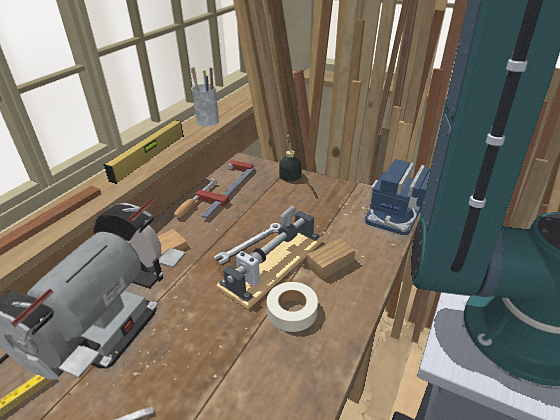

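View pics/top0.png

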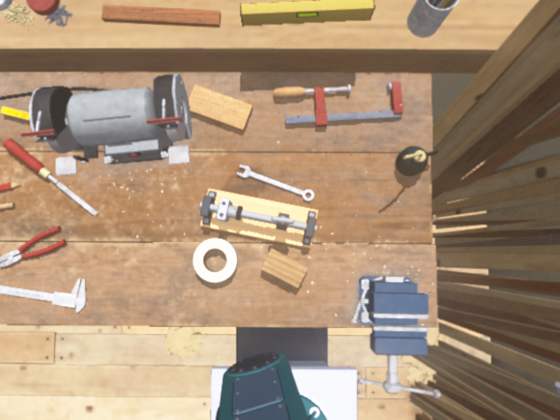

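The scene view shows the stand around (270,255), with the buffer block at about (247,262). In the top view the stand runs from (207,205) to (312,228), with the buffer at (222,210) and the collar near (290,222). I'll zoom in on both.

```bash
cat > h.py <<'E'
import numpy as np,cv2,pickle
def load(n): return pickle.load(open(f"pics/{n}.pkl","rb"))
def K(s): return np.array([[s["fx"],0,s["cx"]],[0,s["fy"],s["cy"]],[0,0,1]]),np.array([s["k1"],0,0,0,0.])
def ray(s,u,v):
    k,d=K(s); p=cv2.undistortPoints(np.array([[[u,v]]],float),k,d)[0,0]
    R=cv2.Rodrigues(s["rvec"])[0]; return -R.T@s["tvec"], R.T@np.array([p[0],p[1],1])
def onz(s,u,v,z):
    c,d=ray(s,u,v); return c+d*(z-c[2])/d[2]
def proj(s,P):
    k,d=K(s); return cv2.projectPoints(np.array(P,float).reshape(-1,3),s["rvec"],s["tvec"],k,d)[0][:,0]
def tri(s1,p1,s2,p2):
    c1,d1=ray(s1,*p1);c2,d2=ray(s2,*p2)
    t=np.linalg.lstsq(np.c_[d1,-d2],c2-c1,rcond=None)[0]
    a=c1+t[0]*d1;b=c2+t[1]*d2; return (a+b)/2,np.linalg.norm(a-b)
def crop(s,x0,y0,w,h,f,name):
    im=cv2.resize(s["image"][y0:y0+h,x0:x0+w],None,fx=f,fy=f,interpolation=cv2.INTER_CUBIC)
    cv2.imwrite(f"pics/{name}.png",im[:,:,::-1])
E
python3 - <<'E'
from h import *
crop(load("top0"),190,150,140,100,5.7,"topc")
crop(load("scene0"),205,195,130,110,6,"scenec")
E
```

```text
(no output)
```

View pics/topc.png

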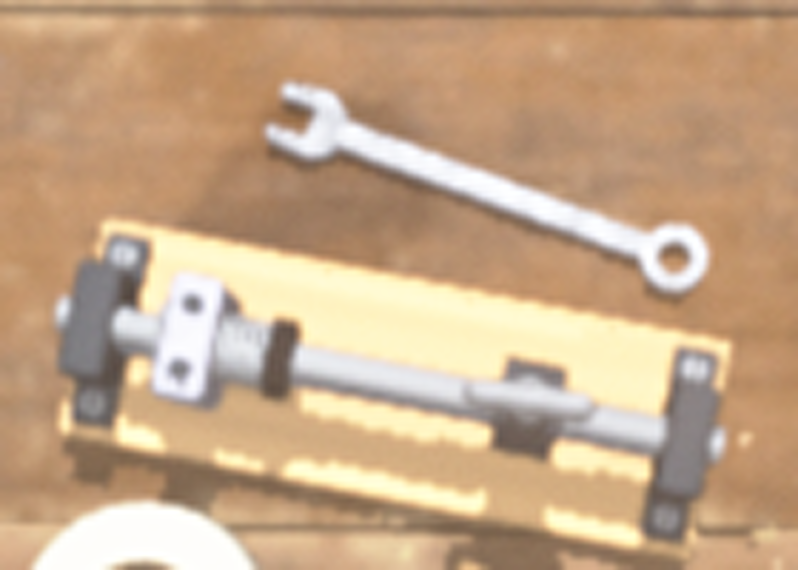

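View pics/scenec.png

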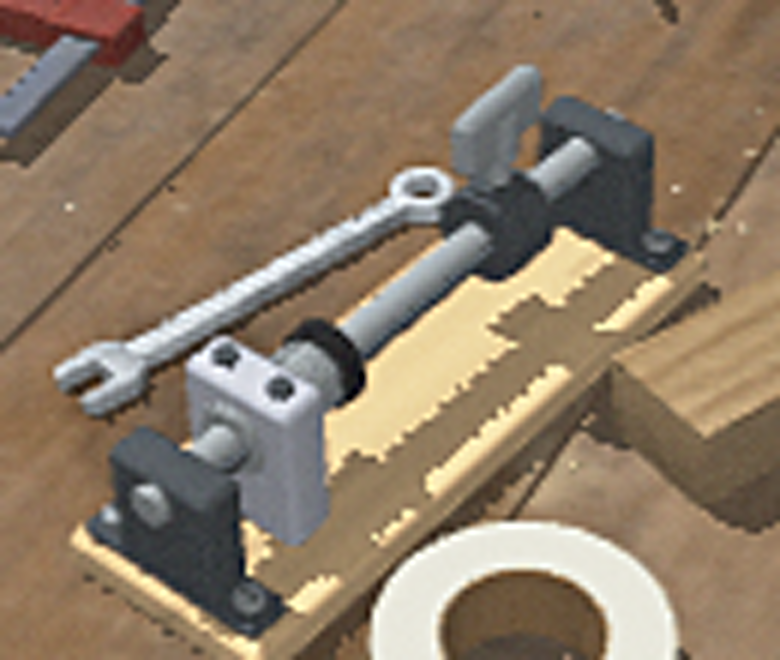

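The crops show the rod ends at crop pixels (62,312) and (720,443), and the wing along the rod from (466,388) to (594,408). The collar is under the wing, and the ring face is near (297,360). Next I'll measure these in world coordinates.

```bash
python3 - <<'E'
from h import *
t=load("top0"); s=load("scene0")
T=lambda u,v:((u+.5)/5.7+190-.5,(v+.5)/5.7+150-.5); S=lambda u,v:((u+.5)/6+205-.5,(v+.5)/6+195-.5)
r=lambda a:np.round(a,4)
A=onz(t,*T(60,311),.055);B=onz(t,*T(722,443),.055)
print("rod ends",r(A),r(B),np.linalg.norm(A-B)); ax=(A-B)/np.linalg.norm(A-B); mid=(A+B)/2
print("yaw of rod axis",np.arctan2(ax[1],ax[0]),"mid",r(mid))
# board corners z=.015
C=[onz(t,*T(*p),.015) for p in((103,220),(733,343),(687,557),(62,435))]
print("board",r(np.array(C)),[r(np.linalg.norm(C[i]-C[(i+1)%4])) for i in range(4)]); m=np.mean(C,0)
print("board mid",r(m), "dir",r(np.arctan2(*((C[0]-C[1]+C[3]-C[2])[[1,0]]))))
q=lambda P:r(((P-mid)@ax))
w1=onz(t,*T(465,389),.112);w2=onz(t,*T(595,407),.112)
print("wing ends",r(w1),r(w2),np.linalg.norm(w1-w2),"mid",r((w1+w2)/2),"dir",np.arctan2(*((w1-w2)[[1,0]])),"s",q(w1),q(w2))
for n,p,z in(("collar L bottom",(495,430),.06),("collar R bottom",(548,445),.06),("collar Ltop",(510,362),.06),("collar Rtop",(562,372),.06),("ring R top",(298,325),.055),("ring R bot",(286,395),.055),("buf",(187,340),.075)):
    P=onz(t,*T(*p),z);print(n,r(P),q(P))
for n,pt,ps in(("wing+y",(465,389),(456,128)),("wing-y",(595,407),(530,68)),("rod +y",(60,311),(150,500)),):
    P,e=tri(t,T(*pt),s,S(*ps));print(n,r(P),e,q(P))
# rod axis end proj in scene
c=mid.copy()
for sy in (-.125,-.055,0,.125): print(sy,[(p-np.array([205,195])+.5)*6-.5 for p in proj(s,mid+ax*sy)])
E
```

```text
rod ends [0.5061 0.1795 0.055 ] [ 0.4585 -0.0659  0.055 ] 0.25004100033603466
yaw of rod axis 1.3791140874357828 mid [0.4823 0.0568 0.055 ]
board [[ 0.5458  0.1711  0.015 ]
 [ 0.499  -0.0738  0.015 ]
 [ 0.4164 -0.056   0.015 ]
 [ 0.462   0.1854  0.015 ]] [np.float64(0.2494), np.float64(0.0846), np.float64(0.2457), np.float64(0.085)]
board mid [0.4808 0.0567 0.015 ] dir 1.3832
wing ends [0.4741 0.0279 0.112 ] [ 0.4681 -0.017   0.112 ] 0.04534265830309761 mid [0.4711 0.0055 0.112 ] dir 1.4383897434226527 s -0.0299 -0.0752
collar L bottom [0.4626 0.0178 0.06  ] -0.042
collar R bottom [ 0.4572 -0.0017  0.06  ] -0.0622
collar Ltop [0.4877 0.0125 0.06  ] -0.0425
collar Rtop [ 0.4841 -0.0067  0.06  ] -0.062
ring R top [0.5014 0.0911 0.055 ] 0.0373
ring R bot [0.4754 0.0952 0.055 ] 0.0364
buf [0.4938 0.1294 0.075 ] 0.0735
wing+y [0.4742 0.028  0.1142] 0.000494026021104203 -0.0298
wing-y [ 0.4685 -0.0168  0.112 ] 0.0008736818100416674 -0.0749
rod +y [0.5047 0.178  0.0606] 0.0019273371610344042 0.1232
-0.125 [array([612.78855854, 130.59150418])]
-0.055 [array([497.51297653, 224.49424332])]
0 [array([398.71549642, 304.96461437])]
0.125 [array([141.98388742, 514.03140234])]
```

Everything agrees with the given sizes: rod 250.0 mm, wing 45.3 mm, wing top triangulated at 112–114 mm. The collar is at s≈-52 mm and the ring face at s≈+37 mm, so the gap is about 77 mm. Next I'll compute the approach move.

```bash
cat >> h.py <<'E'
from scipy.spatial.transform import Rotation as Ro
def togo(o,pos,yaw):
    R=Ro.from_euler("xyz",o["ee_rot"]).as_matrix()
    d=R.T@(np.array(pos)-o["tool_pos"])*1000
    y=np.arctan2(R[1,0],R[0,0])
    print("pos",np.round(o["tool_pos"],4),"yaw",round(y,3),"-> delta mm",np.round(d,1),"turn",round(-(yaw-y),3),"F",np.round(o["wrist_force"],2),"T",np.round(o["wrist_torque"],3),"w",round(o["width"],4),"t",round(o["time"],2))
MID=np.array([.4818,.0568,0]); YAWR=1.381; AX=np.array([np.cos(YAWR),np.sin(YAWR),0])
E
python3 - <<'E'
from h import *; from bench import robot
togo(robot.get_obs(),[.4718,.0054,.20],1.435-np.pi/2)
E
```

```text
pos [ 0.2002 -0.5117  0.2044] yaw -1.198 -> delta mm [-382.7    5.3  441.3] turn -1.062 F [0.34 0.45 1.12] T [ 0.036 -0.033 -0.007] w 0.0939 t 0.1
```

```bash
python3 -m handwheel '[{"delta_pos":[-30,-15,35],"yaw":-0.15},{"delta_pos":[-65,-15,75],"yaw":-0.3},{"delta_pos":[-97,-15,112],"yaw":-0.45},{"delta_pos":[-130,-15,150],"yaw":-0.6},{"delta_pos":[-162,-15,187],"yaw":-0.75},{"delta_pos":[-195,-15,225],"yaw":-0.9},{"delta_pos":[-227,-15,262],"yaw":-1.06},{"delta_pos":[-260,-15,300],"yaw":-1.06},{"delta_pos":[-292,-15,337],"yaw":-1.06},{"delta_pos":[-325,-15,375],"yaw":-1.06},{"delta_pos":[-355,-10,410],"yaw":-1.06},{"delta_pos":[-382.7,0,441.3],"yaw":-1.062}]' 140; python3 - <<'E'
from h import *; from bench import robot
togo(robot.get_obs(),[.4718,.0054,.20],1.435-np.pi/2)
E
```

```text
time: 1.3
tool_pos: [0.4729, 0.0072, 0.2058]
ee_rot: [-1.571, -0.002, -0.135]
wrist_force: [0.4, -0.9, 0.2]
width: 0.0424
pos [0.4729 0.0072 0.2058] yaw -0.135 -> delta mm [-0.8  5.8 -1.9] turn 0.001 F [ 0.42 -0.86  0.18] T [-0.05  -0.084  0.008] w 0.0424 t 1.3
```

```bash
python3 -m handwheel '[{"delta_pos":[-1,20,-1],"yaw":0},{"delta_pos":[-1,45,-2],"yaw":0},{"delta_pos":[-1,65,-2],"yaw":0},{"delta_pos":[-1,80,-2],"yaw":0},{"delta_pos":[-1,80,-2],"yaw":0}]'; python3 - <<'E'
from h import *; from bench import robot
for n in("scene","top"):
    s=robot.snapshot(n); pickle.dump(s,open(f"pics/{n}1.pkl","wb"))
    crop(s,*((205,175,130,110,6) if n=="scene" else (190,150,140,100,5.7)),n+"1c")
togo(robot.get_obs(),[.4718,.0054,.091],1.435-np.pi/2)
E
```

```text
time: 1.8
tool_pos: [0.4685, 0.0034, 0.1223]
ee_rot: [-1.571, 0.007, -0.136]
wrist_force: [0.8, 0.6, -1.0]
width: 0.0428
pos [0.4705 0.0031 0.1254] yaw -0.136 -> delta mm [ 1.  34.4  2.5] turn -0.0 F [ 0.25 -0.38  0.04] T [-0.041 -0.092  0.016] w 0.0422 t 1.9
```

View pics/scene1c.png

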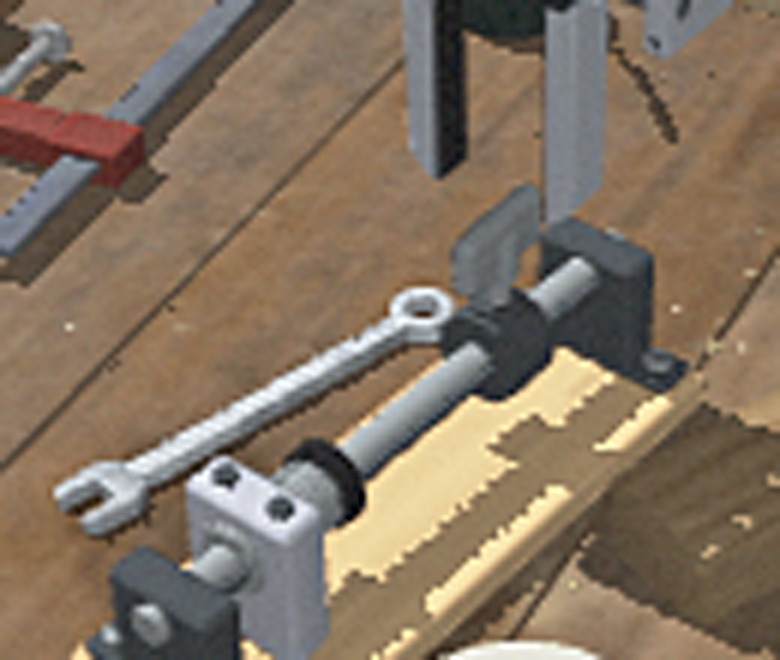

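View pics/top1c.png

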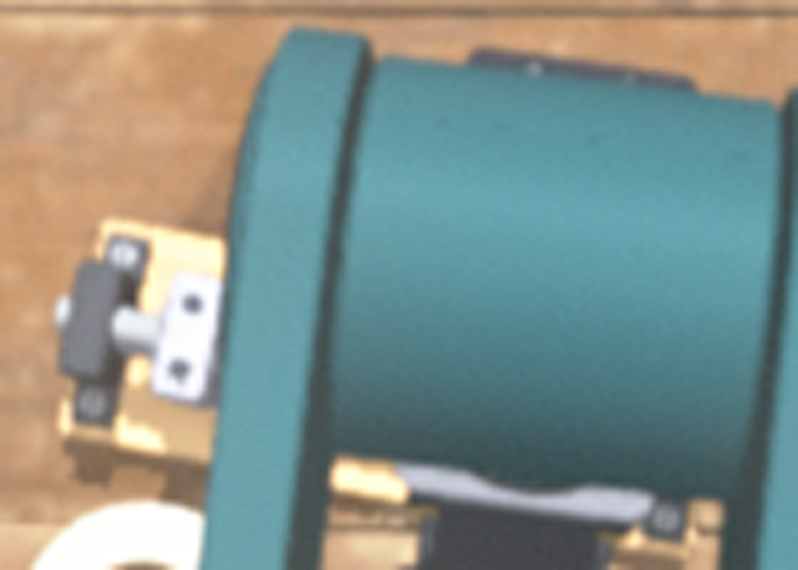

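In the scene view the fingertips at about (440,170) and (575,220) straddle the wing top at (500,220). The arm hides the wing in the top view. Descend to grip height.

```bash
python3 -m handwheel '[{"delta_pos":[1,12,2],"yaw":0},{"delta_pos":[1,24,2.5],"yaw":0},{"delta_pos":[1,32,2.5],"yaw":0},{"delta_pos":[1,34.5,2.5],"yaw":0},{"delta_pos":[1,34.5,2.5],"yaw":0},{"delta_pos":[1,34.5,2.5],"yaw":0}]'; python3 - <<'E'
from h import *; from bench import robot
togo(robot.get_obs(),[.4718,.0054,.091],1.435-np.pi/2)
E
```

```text
time: 2.5
tool_pos: [0.4722, 0.0053, 0.0912]
ee_rot: [-1.571, -0.001, -0.136]
wrist_force: [0.3, 0.1, -0.3]
width: 0.0425
pos [0.4722 0.0053 0.0912] yaw -0.136 -> delta mm [-0.4  0.2  0. ] turn -0.0 F [ 0.31  0.12 -0.33] T [-0.01  -0.084 -0.036] w 0.0425 t 2.5
```

Now close.

```bash
python3 -m handwheel '[{"delta_pos":[0,0,0],"yaw":0},{"delta_pos":[0,0,0],"yaw":0},{"delta_pos":[0,0,0],"yaw":0},{"delta_pos":[0,0,0],"yaw":0},{"delta_pos":[0,0,0],"yaw":0},{"delta_pos":[0,0,0],"yaw":0}]' 255; python3 - <<'E'
from h import *; from bench import robot
togo(robot.get_obs(),[.4718,.0054,.091],1.435-np.pi/2)
E
```

```text
time: 3.1
tool_pos: [0.4706, 0.0056, 0.0912]
ee_rot: [-1.571, 0.003, -0.136]
wrist_force: [-4.0, -0.0, 4.3]
width: 0.0098
pos [0.4706 0.0056 0.0912] yaw -0.136 -> delta mm [ 1.2  0.2 -0. ] turn -0.0 F [-4.01 -0.01  4.33] T [ 0.094  1.035 -0.06 ] w 0.0098 t 3.1
```

Gripped: width 9.8 mm. The sideways pull of 4 N over 1.6 mm shows the wing axis at x≈0.4706 and a soft arm of about 2.5 N/mm. I'll centre on the axis while loosening.

```bash
python3 -m handwheel '[{"delta_pos":[-1.5,0,0],"yaw":0},{"delta_pos":[-1.5,0,0],"yaw":-0.1},{"delta_pos":[-1.5,0,0],"yaw":-0.2},{"delta_pos":[-1.5,0,0],"yaw":-0.3},{"delta_pos":[-1.5,0,0],"yaw":-0.4},{"delta_pos":[-1.5,0,0],"yaw":-0.5},{"delta_pos":[-1.5,0,0],"yaw":-0.6},{"delta_pos":[-1.5,0,0],"yaw":-0.7},{"delta_pos":[-1.5,0,0],"yaw":-0.8},{"delta_pos":[-1.5,0,0],"yaw":-0.9},{"delta_pos":[-1.5,0,0],"yaw":-0.95},{"delta_pos":[-1.5,0,0],"yaw":-0.95}]'; python3 - <<'E'
from h import *; from bench import robot
for n in("scene",):
    s=robot.snapshot(n); pickle.dump(s,open(f"pics/{n}2.pkl","wb"))
    crop(s,205,175,130,110,6,n+"2c")
togo(robot.get_obs(),[.4706,.0054,.091],1.435-np.pi/2)
E
```

```text
time: 4.3
tool_pos: [0.4702, 0.0055, 0.0911]
ee_rot: [-1.571, 0.001, 0.814]
wrist_force: [-2.9, -0.5, 2.9]
width: 0.0098
pos [0.4701 0.0055 0.0911] yaw 0.813 -> delta mm [ 0.2  0.1 -0.4] turn 0.949 F [-4.46 -0.17  3.4 ] T [ 0.016  0.578 -0.054] w 0.0095 t 4.35
```

View pics/scene2c.png

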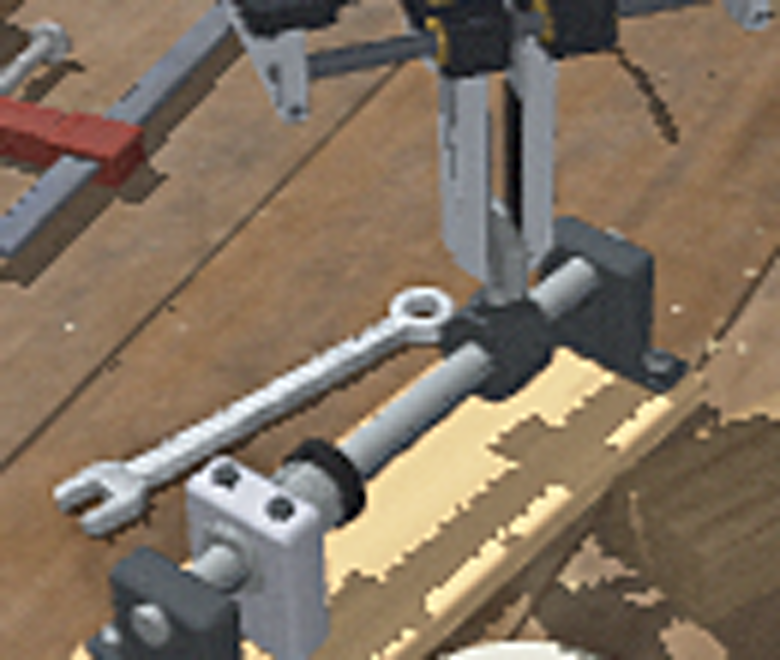

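The wing in the scene view has turned by about 0.95 rad, and the collar is still at (500,340). Now slide 65 mm along the rod, which is most of the gap.

```bash
python3 -m handwheel '[{"delta_pos":[7,0,6],"yaw":0},{"delta_pos":[15,0,11.5],"yaw":0},{"delta_pos":[23.5,0,17],"yaw":0},{"delta_pos":[32,0,22],"yaw":0},{"delta_pos":[40,0,27],"yaw":0},{"delta_pos":[47,0,31.5],"yaw":0},{"delta_pos":[52,0,35],"yaw":0},{"delta_pos":[54,0,36],"yaw":0},{"delta_pos":[54,0,36],"yaw":0},{"delta_pos":[54,0,36],"yaw":0}]'; python3 - <<'E'
from h import *; from bench import robot
s=robot.snapshot("scene"); pickle.dump(s,open(f"pics/scene3.pkl","wb"))
crop(s,205,175,130,110,6,"scene3c")
o=robot.get_obs()
togo(o,[.4706,.0054,.091],1.435-np.pi/2); d=o["tool_pos"]-np.array([.4702,.0055,0]); P=np.array([-AX[1],AX[0],0]); print("along",d@AX,"perp",d@P,"F along",o["wrist_force"]@AX,o["wrist_force"]@P)
E
```

```text
time: 5.35
tool_pos: [0.4824, 0.0705, 0.0911]
ee_rot: [-1.571, -0.003, 0.814]
wrist_force: [5.5, -0.7, -1.2]
width: 0.0099
pos [0.4824 0.0705 0.0911] yaw 0.814 -> delta mm [-55.5  -0.  -36.1] turn 0.95 F [ 5.52  0.23 -1.69] T [-0.167 -1.231 -0.094] w 0.0098 t 5.4
along 0.06616021703290859 perp 0.00025243899776126853 F along 1.2651731982857326 -5.374976248408254
```

View pics/scene3c.png

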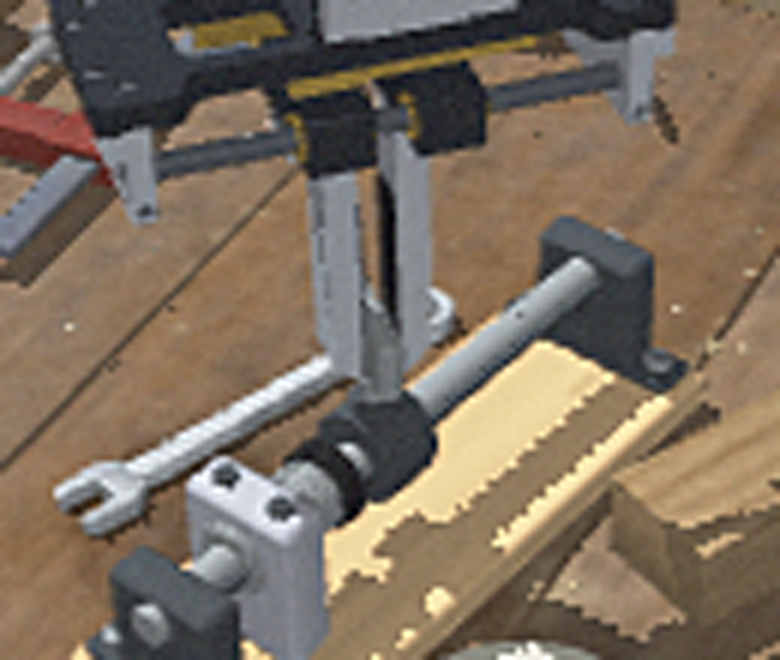

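The collar has moved 66 mm and is about 10 mm short of the black ring at (345,475). Next I'll creep forward, easing the sideways force.

```bash
cat > f.py <<'E'
from h import *; from bench import robot
o=robot.get_obs(); d=o["tool_pos"]-np.array([.4702,.0055,0]); P=np.array([-AX[1],AX[0],0])
print("t",round(o["time"],2),"along %.2f perp %.2f mm  F along %.2f perp %.2f z %.2f Tz %.3f yaw %.3f w %.4f"%(d@AX*1e3,d@P*1e3,o["wrist_force"]@AX,o["wrist_force"]@P,o["wrist_force"][2],o["wrist_torque"][2],o["ee_rot"][2],o["width"]))
E
python3 -m handwheel '[{"delta_pos":[3.5,0,0.5],"yaw":0},{"delta_pos":[6,0,2],"yaw":0},{"delta_pos":[7.5,0,2.5],"yaw":0},{"delta_pos":[7.5,0,2.5],"yaw":0},{"delta_pos":[7.5,0,2.5],"yaw":0}]' >/dev/null; python3 f.py
python3 -m handwheel '[{"delta_pos":[0.8,0,0.5],"yaw":0},{"delta_pos":[0.8,0,0.5],"yaw":0}]'>/dev/null; python3 f.py
python3 -m handwheel '[{"delta_pos":[0.8,0,0.5],"yaw":0},{"delta_pos":[0.8,0,0.5],"yaw":0}]'>/dev/null; python3 f.py
```

```text
t 5.9 along 73.17 perp -0.09 mm  F along -1.09 perp 1.62 z 3.65 Tz -0.116 yaw 0.814 w 0.0097
t 6.1 along 73.66 perp -0.10 mm  F along -1.65 perp 3.81 z 4.77 Tz -0.091 yaw 0.814 w 0.0099
t 6.3 along 74.55 perp -0.13 mm  F along -2.00 perp 3.04 z 5.24 Tz -0.019 yaw 0.814 w 0.0098
```

```bash

python3 -m handwheel '[{"delta_pos":[0.3,0,1],"yaw":0},{"delta_pos":[0.3,0,1],"yaw":0}]'>/dev/null; python3 f.py
python3 -m handwheel '[{"delta_pos":[0.8,0,0.5],"yaw":0},{"delta_pos":[0.8,0,0.5],"yaw":0}]'>/dev/null; python3 f.py
python3 -m handwheel '[{"delta_pos":[0.8,0,0.5],"yaw":0},{"delta_pos":[0.8,0,0.5],"yaw":0}]'>/dev/null; python3 f.py
python3 -m handwheel '[{"delta_pos":[0.8,0,0.5],"yaw":0},{"delta_pos":[0.8,0,0.5],"yaw":0}]'>/dev/null; python3 f.py
```

```text
t 6.5 along 75.37 perp -0.08 mm  F along -1.58 perp 1.66 z 4.76 Tz -0.081 yaw 0.814 w 0.0097
t 6.7 along 76.41 perp -0.10 mm  F along -1.14 perp 1.82 z 4.90 Tz -0.095 yaw 0.814 w 0.0098
t 6.9 along 76.77 perp -0.10 mm  F along -3.41 perp 2.18 z 5.25 Tz -0.095 yaw 0.814 w 0.0098
t 7.1 along 77.02 perp -0.08 mm  F along -5.52 perp 2.39 z 5.79 Tz -0.008 yaw 0.814 w 0.0097
```

Contact at about 76.4 mm. Each 1 mm commanded adds about 2 N, so I'll continue towards about 12 N at the wrist: 10 N on the buffer plus about 2 N friction.

```bash

python3 -m handwheel '[{"delta_pos":[0.8,0,0.5],"yaw":0},{"delta_pos":[1.5,0,1],"yaw":0},{"delta_pos":[1.5,0,1],"yaw":0}]'>/dev/null; python3 f.py
python3 -m handwheel '[{"delta_pos":[0.8,0,0.5],"yaw":0},{"delta_pos":[0.8,0,0.5],"yaw":0},{"delta_pos":[0.8,0,0.5],"yaw":0}]'>/dev/null; python3 f.py
```

```text
t 7.4 along 77.53 perp -0.09 mm  F along -8.85 perp 3.11 z 6.51 Tz -0.001 yaw 0.813 w 0.0097
t 7.7 along 77.79 perp -0.08 mm  F along -9.21 perp 3.24 z 6.29 Tz -0.045 yaw 0.813 w 0.0096
```

```bash

python3 -m handwheel '[{"delta_pos":[0.4,0,0.3],"yaw":0},{"delta_pos":[0.4,0,0.3],"yaw":0},{"delta_pos":[0.4,0,0.3],"yaw":0}]'>/dev/null; python3 f.py
python3 -m handwheel '[{"delta_pos":[0,0,0],"yaw":0},{"delta_pos":[0,0,0],"yaw":0}]'>/dev/null; python3 f.py
```

```text
t 8.0 along 77.90 perp -0.09 mm  F along -9.93 perp 3.32 z 6.61 Tz -0.110 yaw 0.813 w 0.0101
t 8.2 along 77.86 perp -0.10 mm  F along -10.35 perp 2.95 z 6.51 Tz -0.099 yaw 0.813 w 0.0098
```

```bash

python3 -m handwheel '[{"delta_pos":[0,0,0],"yaw":0.08},{"delta_pos":[0,0,0],"yaw":0.16},{"delta_pos":[0,0,0],"yaw":0.24}]'>/dev/null; python3 f.py
python3 -m handwheel '[{"delta_pos":[0,0,0],"yaw":0.08},{"delta_pos":[0,0,0],"yaw":0.16},{"delta_pos":[0,0,0],"yaw":0.16}]'>/dev/null; python3 f.py
```

```text
t 8.5 along 77.98 perp -0.13 mm  F along -10.39 perp 2.12 z 7.42 Tz 0.168 yaw 0.570 w 0.0096
t 8.8 along 78.01 perp -0.19 mm  F along -9.91 perp 2.03 z 7.31 Tz 0.042 yaw 0.412 w 0.0097
```

Steady; continue tightening.

```bash

python3 -m handwheel '[{"delta_pos":[0,0,0],"yaw":0.08},{"delta_pos":[0,0,0],"yaw":0.16},{"delta_pos":[0,0,0],"yaw":0.24},{"delta_pos":[0,0,0],"yaw":0.24}]'>/dev/null; python3 f.py
python3 -m handwheel '[{"delta_pos":[0,0,0],"yaw":0.08},{"delta_pos":[0,0,0],"yaw":0.16},{"delta_pos":[0,0,0],"yaw":0.24},{"delta_pos":[0,0,0],"yaw":0.31},{"delta_pos":[0,0,0],"yaw":0.31}]'>/dev/null; python3 f.py
python3 -m handwheel '[{"delta_pos":[0,0,0],"yaw":0.03},{"delta_pos":[0,0,0],"yaw":0.03}]'>/dev/null; python3 f.py
python3 -m handwheel '[{"delta_pos":[0,0,0],"yaw":0.03},{"delta_pos":[0,0,0],"yaw":0.03}]'>/dev/null; python3 f.py
```

```text
t 9.2 along 78.08 perp -0.29 mm  F along -9.82 perp 2.74 z 6.78 Tz 0.010 yaw 0.172 w 0.0097
t 9.7 along 78.13 perp -0.44 mm  F along -8.71 perp 2.32 z 7.09 Tz 0.026 yaw -0.137 w 0.0096
t 9.9 along 78.13 perp -0.44 mm  F along -10.37 perp 2.78 z 6.76 Tz 0.139 yaw -0.167 w 0.0096
t 10.1 along 78.12 perp -0.47 mm  F along -8.84 perp 1.85 z 6.66 Tz 0.212 yaw -0.197 w 0.0098
```

```bash

python3 -m handwheel '[{"delta_pos":[0,0,0],"yaw":0.03},{"delta_pos":[0,0,0],"yaw":0.03}]'>/dev/null; python3 f.py
python3 -m handwheel '[{"delta_pos":[0,0,0],"yaw":0.03},{"delta_pos":[0,0,0],"yaw":0.03}]'>/dev/null; python3 f.py
python3 - <<'E'
from h import *; from bench import robot
s=robot.snapshot("scene"); pickle.dump(s,open(f"pics/scene4.pkl","wb"))
crop(s,205,175,130,110,6,"scene4c")
E
```

```text
t 10.3 along 78.12 perp -0.47 mm  F along -9.35 perp 2.42 z 6.93 Tz 0.398 yaw -0.226 w 0.0097
t 10.5 along 78.13 perp -0.48 mm  F along -10.41 perp 3.08 z 7.25 Tz 0.546 yaw -0.256 w 0.0100
```

View pics/scene4c.png

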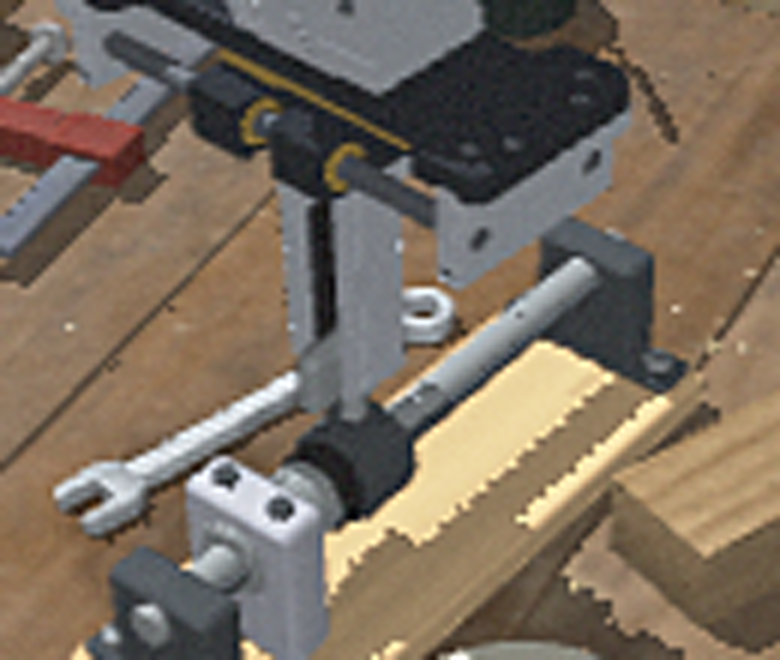

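Torque rose to 0.55 N m with no further screw turn, so it is at the stop. The collar touches the ring at (340,470). Before letting go I'll unload the arm along the rod to check that the collar holds.

```bash

python3 -m handwheel '[{"delta_pos":[0,0,-2],"yaw":0},{"delta_pos":[0,0,-4],"yaw":0},{"delta_pos":[0,0,-4],"yaw":0}]'>/dev/null; python3 f.py
python3 -m handwheel '[{"delta_pos":[0,0,0],"yaw":0},{"delta_pos":[0,0,0],"yaw":0}]'>/dev/null; python3 f.py
```

```text
t 10.85 along 77.71 perp -0.45 mm  F along -0.55 perp 0.93 z 5.65 Tz 0.536 yaw -0.255 w 0.0101
t 11.05 along 77.70 perp -0.43 mm  F along -0.36 perp -0.54 z 5.05 Tz 0.512 yaw -0.255 w 0.0101
```

Unloaded, the TCP came back only 0.4 mm at about 0 N, so the collar holds and the rubber stays squeezed by about 1.2 mm. Now release.

```bash

python3 -m handwheel '[{"delta_pos":[0,0,0],"yaw":0},{"delta_pos":[0,0,0],"yaw":0},{"delta_pos":[0,0,0],"yaw":0},{"delta_pos":[0,0,0],"yaw":0},{"delta_pos":[0,0,0],"yaw":0}]' 140; python3 f.py
python3 -m handwheel '[{"delta_pos":[0,-15,0],"yaw":0},{"delta_pos":[0,-40,0],"yaw":0},{"delta_pos":[0,-70,0],"yaw":0},{"delta_pos":[0,-110,0],"yaw":0},{"delta_pos":[0,-130,-40],"yaw":0},{"delta_pos":[0,-130,-90],"yaw":0},{"delta_pos":[0,-130,-140],"yaw":0},{"delta_pos":[0,-130,-190],"yaw":0},{"delta_pos":[0,-130,-240],"yaw":0},{"delta_pos":[0,-130,-270],"yaw":0},{"delta_pos":[0,-130,-270],"yaw":0},{"delta_pos":[0,-130,-270],"yaw":0}]'
python3 - <<'E'
from h import *; from bench import robot
for n in("scene","top"):
    s=robot.snapshot(n); pickle.dump(s,open(f"pics/{n}5.pkl","wb"))
    crop(s,*((205,195,130,110,6) if n=="scene" else (190,150,140,100,5.7)),n+"5c")
E
python3 f.py
```

```text
time: 11.55
tool_pos: [0.4844, 0.0816, 0.0904]
ee_rot: [-1.571, 0.001, -0.256]
wrist_force: [-0.1, 0.7, 0.7]
width: 0.0416
t 11.55 along 77.44 perp 0.47 mm  F along 0.62 perp 0.25 z 0.71 Tz -0.002 yaw -0.256 w 0.0416
time: 12.75
tool_pos: [0.4161, -0.1797, 0.2208]
ee_rot: [-1.57, 0.0, -0.258]
wrist_force: [-0.4, 0.4, 1.1]
width: 0.0424
t 12.85 along -190.92 perp 17.91 mm  F along 0.13 perp 0.50 z 0.49 Tz 0.039 yaw -0.255 w 0.0425
```

View pics/scene5c.png

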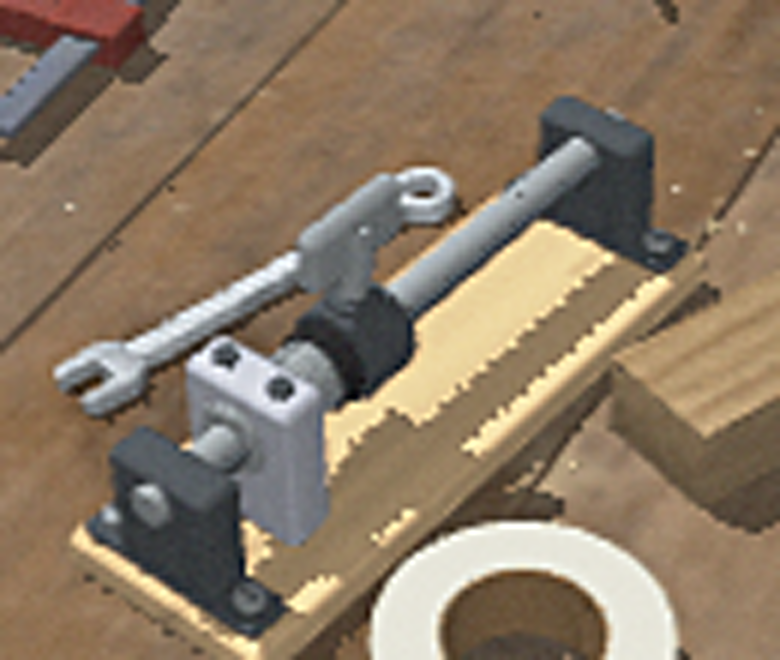

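View pics/top5c.png

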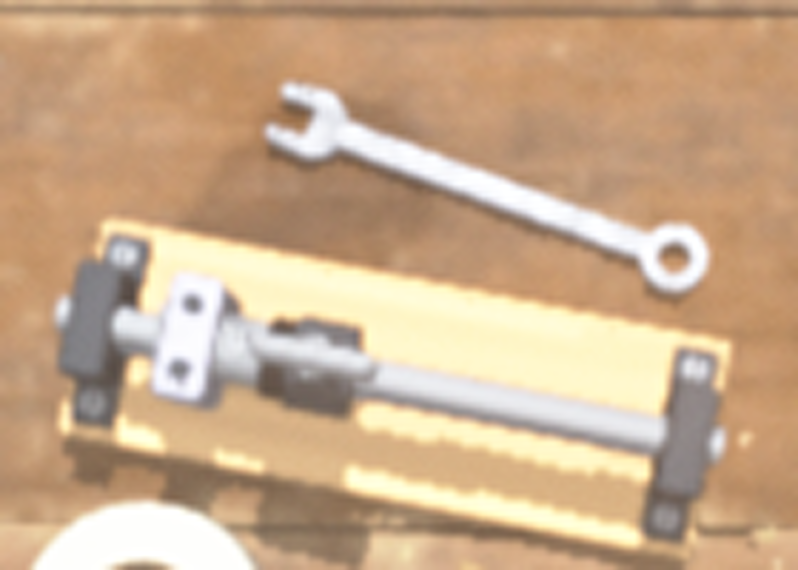

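The wing now lies along the rod, from about (250,340) to (372,370) in the top crop. The collar sits against the ring, and the tape roll, block and spanner appear where they were. The wrist reads about 0 N. Handing in.

```bash
python3 - <<'E'
from h import *; from bench import robot
a,b=load("top0"),load("top5")
T=lambda u,v:((u+.5)/5.7+189.5,(v+.5)/5.7+149.5)
w=onz(b,*T(248,342),.112)-onz(b,*T(375,371),.112); print("wing len",np.linalg.norm(w),"angle vs rod",np.arctan2(w[1],w[0])-YAWR)
print(robot.close_job())
E
```

```text
wing len 0.045183906154634135 angle vs rod -0.02959222613130663
the job is handed in; nothing more can be done
None
```

I loosened the wing screw by about 0.95 rad with the collar still parked, then slid the collar about 77 mm along the rod onto the rubber. I pressed until the wrist read about 10 N, tightened the screw to its stop while holding that, released and backed away. The job was handed in at about 13 s of the 42 s; the hand-in gives no verdict.

**Checks that passed**
- **Screw tight:** torque rose to 0.55 N m at the stop. In the last picture the wing lies within about 0.03 rad of the rod direction, about the measuring error.
- **Collar holds:** with the wing still gripped, I took the arm's push off to about 0 N. The tool came back only 0.4 mm. I put that down to flex in the arm and grip, but couldn't rule out the collar moving slightly.
- **Arm clear:** after backing away the wrist read about 0 N.
- **Bystanders:** the tape roll, block and spanner appear where they were in the pictures; I didn't measure them.

**Less certain**
- **Force left on the rubber:** I estimate 8 to 10 N, from the squeeze of about 1.2 mm and the wrist force less friction. I couldn't measure it directly after letting go.
- **Peak force:** the wrist force along the rod never read above 10.4 N, well below the 20 N limit.
- **Off-axis forces:** up to about 5 N sideways and 7 N upwards showed at the wrist from slight grip misalignment, which had no visible effect.

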